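Nest the test sieves and hold the shaker on pulse

TASK

Clear the two empty test sieves on the bench shaker: without dropping or tipping them over, first nest the brass-framed fine sieve on the receiver pan that is clipped to the shaker, then the steel-framed coarse sieve on top of it, both fully home and level. Only when the stack is complete and let go, turn the shaker's spring-return dial clockwise past its first two positions to the third (three orange dots, where it stops) and hold it there against its spring: the program finishes with the gripper still holding the dial at the third position. Leave the other things on the bench where they are.

Things in the scene. Friction and masses are not known exactly. Their poses are not given: they have to be found in the camera images.
- fine_sieve: brass-framed round sieve, dense fine mesh (a grey disc inside), loose, 0.08-0.17 kg. Origin: centre of its underside, z up. Height 32 mm: z 8 to 32 mm is a straight ring, 62 mm outside, 56 mm bore, meshed at z 9 mm; z 0 to 8 mm a skirt, 53.4 mm outside, tapered foot 50.8 mm, that enters the bore beneath until the shoulder at z 8 mm rests on the rim. Grip across the ring from above
- coarse_sieve: steel-framed sieve with open coarse wire mesh (6.6 mm squares); otherwise of the same shape, size, mass range and origin as the fine sieve. Nested on the fine sieve its origin lies 24 mm above the fine sieve's origin
- shaker: sieve shaker fixed to the bench: dark blue-grey housing 150 (x) x 220 (y) x 58 mm high, black battery at its back (+x). Origin: centre of the housing's footprint at bench level, x to its back, y to its left, z up. Left half: round platform, 90 mm, top at z 78 mm, with the pan. Right half: black control panel, top at z 60 mm, with the dial, 8 mm in front of and 68 mm right of the origin
- pan_rim (a point): centre of the open mouth of the receiver pan (steel cup fixed to the platform, 62 mm outside, 56 mm bore, 23 mm deep), in the plane of its rim, 104 mm above the bench; 123 mm from the dial's axis. A sieve nested on the pan has its origin 8 mm below this point
- dial (a joint): dial angle, rad: 0 at rest (ring mark), grows clockwise seen from above. Clicks (detent lobes) at 0.21, 0.63, 1.05; positions of one, two, three dots at 0.42, 0.84, 1.26; hard stop at 1.27. A spring turns it back to rest from anywhere when let go: 0.12 N m at rest, 0.20 at the stop; each click adds up to about 0.07. Grip with 50 N or more
- dial_bar: upright black grip bar on the dial, turns with it: 52 (x) x 13 (y) x 27 mm high, orange pointer toward +x. Origin: on the dial's vertical axis at the bar's foot, 68 mm above the bench, on the dial's round skirt (58 mm across). At rest it points 0.63 rad to the left of the shaker's +x. Grip from above across the 13 mm width
- dial_grip (a point): point on the dial's axis 19 mm above the foot of the bar (8 mm below its top), 87 mm above the bench; same axes as the bar
- elbow: copper pipe elbow, 49 x 49 x 22 mm, loose bystander left of the sieves; leave alone
- pen_green: green and white marker pen, 135 mm, loose bystander at the front of the bench; leave alone
- nipple: steel hex pipe nipple, 32 x 50 x 28 mm, loose bystander right of the sieves; leave alone

How it is judged:
By the outcome, as a careful person would: the job done as asked, in the order asked, and still so for the second after the job is handed in, while the arm keeps its last pose, push and grip.
It also fails if it takes over 67 s, if anything falls off the work surface, if the arm or the gripper's body presses on something with over 40 N, if the wrist force passes 120 N, or if a joint passes its speed limit or range.

ROBOT

A 7-joint arm with a two-finger parallel gripper is mounted at the origin on a cart in front of the work surface, level with it; the furniture and walls round the work are solid. World frame = base frame: x ahead of the robot, y to its left, z up, the work surface at z = 0. Lengths are in m, angles in rad, forces in N, time in s.
With the tool pointing down it reaches from about 0.425 to 0.875 m from the base axis. Payload 4.7 kg.
Tool frame: the origin (TCP) lies at the very end of the fingers, on their centre line; the grasp point (between the pads) lies 19 mm behind it; z points along the fingers, y is the line along which they close (so a half turn about z gives the same grasp; the last joint's range is limited). The gripper opens to 87 mm and grips with 3 to 60 N. Pads are 19 mm wide; open, the fingers measure 117 mm over their backs; the gripper's body (75 mm by 190 mm) begins 51 mm behind the grasp point.
Start: joints at [-1.322, 0.321, -0.07, 1.45, 0.023, 1.371, -0.057], TCP at [0.151, 0.632, 0.223] pointing down, gripper open.
Joint ranges: [-2.86, 2.86], [-0.3, 2.09], [-1.38, 1.24], [0.06, 2.45], [-1.56, 4.7], [0.09, 2.05], [-2.69, 2.69]. Speed limits (rad/s): [2.57, 2.57, 3.14, 3.14, 3.14, 3.14, 3.14].

INTERFACE

Orientations are given as a rotation vector (axis times angle).
In Python, from bench import get_state, get_image, get_calibration, close_job gives the robot as it stands.
- The arm moves only by the shell command python3 -m crank 'ROWS' [FORCE]. ROWS is JSON, a list of rows, each a list of 5 numbers: the opening, from 0 (shut) to 1 (fully open), then the shift along the world's x, y, z in units of 0.2 m (1.0 is 0.2 m), then the turn about the world's z in units of 2 pi rad (1.0 is 2 pi rad). A call has 1 to 5 rows; each row is the pose to reach, as a shift and turn from the pose commanded when the call began, turning the shorter way round; what a row does not reach only later rows make up. A row lasts 1/8 s, in which the tool goes at most 62.5 mm and 10.7 degrees, less where a joint would pass 70% of its speed; a pose out of reach is approached as far as the arm can. A call with a number of a shift or a turn outside -1 to 1 is refused whole. A call with a gripper value outside its range is refused whole. The fingers move at their own pace and stop on an object; FORCE is the grip in N (left out, the last holds). Time passes only in rows, so rows that repeat a pose let the fingers close. It gives the time, the measured TCP pose, the force, the opening and the grip force at its end, in the units of the state.
- get_state(): the state, without advancing time (a new reading comes with each control period).
- get_image(name): name is "scene" or "top"; returns the picture (384x512x3 uint8, red, green, blue); there is no depth.
- get_calibration(name): a dict with "fovy" (degrees; the focal length in pixels is half the picture's height over the tangent of half this angle, whatever the lens; pixels are square), "cx", "cy" (the principal point, pixels), "R" (3x3) and "t" (3): a world point X has camera coordinates R X + t. Camera axes: x right, y down, z forward; pixel columns grow to the right and rows downward; lengths in m; the calibration is good to about 2 mm. A picture is of the moment at which its call begins. get_calibration takes no time and is no camera call.
- close_job(): hands the job in; it is judged then, once.
The state is a dict: "time": time; "joint_positions": joint angles; "qd": joint speeds; "joint_torque": joint torques, N m; "position": TCP position; "tool_rot": TCP orientation; "ft_force": force on the tool from outside, world axes, zero at the start; "torque": the same for the moment, N m; "grip_width": opening from 0.0 (shut) to 1.0 (fully open); "grip_force": force on a finger pad.
Only numpy, scipy, OpenCV 4.12 (cv2) and the standard library are available. Lean on these libraries where they do the work, as an engineer would, in place of code of your own. Each camera call takes 0.05 s, during which the arm holds its last target. There are 200 camera calls.

## Working session

There is one attempt and no reset: what is moved stays moved. The work goes in short steps, Python scripts to look and compute and a shell command to move; the robot and the scene stay as the last step left them, time stands still between calls to the robot, and variables do not carry over. Pictures are saved under pics/ and viewed, at most 10 in all, crops included, and the job is handed in when it is done.

```bash
mkdir -p pics; python3 - <<'E'
from bench import *
import cv2
for n in("scene","top"):
    im=get_image(n);cv2.imwrite(f"pics/{n}0.png",im[:,:,::-1]);c=get_calibration(n);print(n,c)
s=get_state();print(s)
E
```

```text
scene {'fovy': 43.068388734173325, 'cx': 252.61750410326914, 'cy': 196.92573725378583, 'R': array([[ 0.58820714, -0.80870467, -0.00302158],
       [-0.47948811, -0.34573959, -0.80657008],
       [ 0.65123231,  0.47587908, -0.59113077]]), 't': array([-0.49191152,  0.22147255,  0.91355717])}
top {'fovy': 53.55177911974268, 'cx': 255.16833086521018, 'cy': 190.64511289767324, 'R': array([[ 0.00746413, -0.9993463 ,  0.03537309],
       [-0.9942469 , -0.01119665, -0.10652571],
       [ 0.10685214, -0.03437446, -0.99368054]]), 't': array([-0.28287476,  0.49135957,  0.88449844])}
{'time': 0.1, 'joint_positions': array([-1.32185114,  0.32173136, -0.0700975 ,  1.45154619,  0.0226221 ,
        1.37079706, -0.05687189]), 'qd': array([-0.00043814, -0.00082277, -0.00126925, -0.00476713, -0.00230875,
       -0.00082909, -0.00173743]), 'joint_torque': array([-1.81346854e-04, -4.92570376e+01, -4.05796096e-01, -3.13401461e+01,
       -6.43779687e-02,  3.95997043e-02,  8.34085176e-05]), 'position': array([0.15118285, 0.63166863, 0.22158578]), 'tool_rot': array([-3.67923500e-01, -3.11988384e+00,  2.65875504e-03]), 'ft_force': array([ 0.56142908,  0.25427483, -0.03227942]), 'torque': array([0.07167221, 0.01270953, 0.01327651]), 'grip_force': 0.0, 'grip_width': 0.99957980509857}
```

View pics/scene0.png

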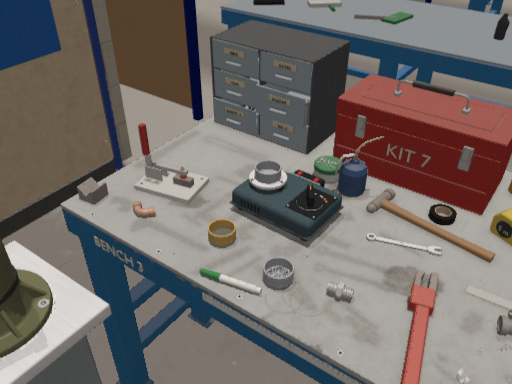

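View pics/top0.png

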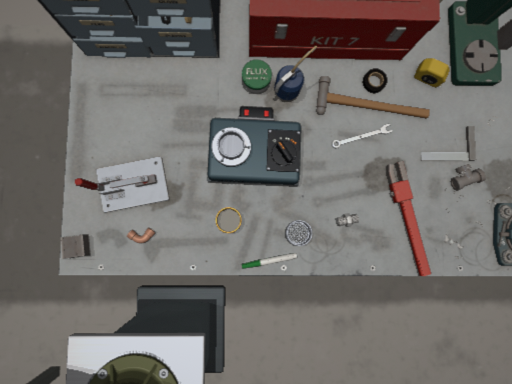

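```bash
python3 - <<'E'
import cv2
im=cv2.imread("pics/top0.png")
def crop(n,x,y,w,h,s):
    c=cv2.resize(im[y:y+h,x:x+w],None,fx=s,fy=s,interpolation=cv2.INTER_CUBIC)
    for i in range(0,w,10):
        cv2.putText(c,str(x+i),(i*s,9),0,.35,(0,255,255),1);cv2.line(c,(i*s,0),(i*s,h*s),(0,255,255) if i%50==0 else (90,160,160),1)
    for i in range(0,h,10):
        cv2.putText(c,str(y+i),(0,i*s+9),0,.35,(0,255,255),1);cv2.line(c,(0,i*s),(w*s,i*s),(90,160,160),1)
    cv2.imwrite(n,c)
crop("pics/c1.png",200,105,110,85,7)
crop("pics/c2.png",210,195,110,60,7)
E
```

```text
(no output)
```

View pics/c1.png

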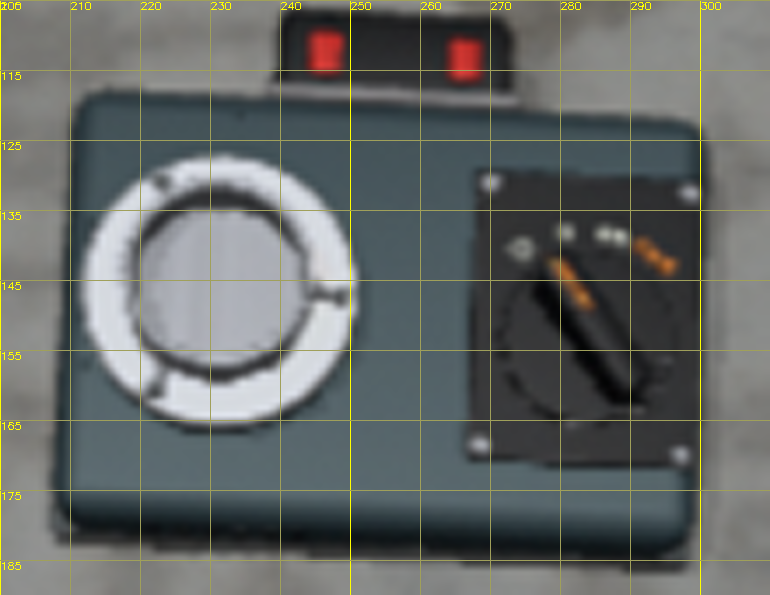

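View pics/c2.png

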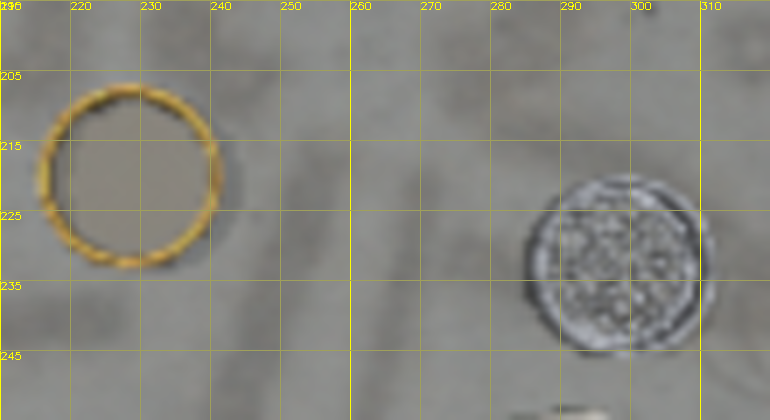

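```bash
cat > h.py <<'E'
import numpy as np
from bench import get_calibration
def pix(n,u,v,z):
    c=get_calibration(n);R=np.array(c["R"]);t=np.array(c["t"]);f=192/np.tan(np.radians(c["fovy"]/2))
    d=R.T@np.array([(u-c["cx"])/f,(v-c["cy"])/f,1]);o=-R.T@t
    return o+d*(z-o[2])/d[2]
def proj(n,X):
    c=get_calibration(n);p=np.array(c["R"])@X+c["t"];f=192/np.tan(np.radians(c["fovy"]/2))
    return np.array([c["cx"],c["cy"]])+f*p[:2]/p[2]
E
python3 - <<'E'
from h import *
np.set_printoptions(precision=4,suppress=True)
g1=lambda x,y,z:pix("top",200+x/7-.43,105+y/7-.43,z)
g2=lambda x,y,z:pix("top",210+x/7-.43,195+y/7-.43,z)
F=g2(128,179,.032);C=g2(622,265,.032)
print("fine",F,"coarse",C)
P=g1(219,293,.078);P2=g1(219,283,.104);D=g1(590,331,.07);B=g1(600,328,.095)
print("platform",P,"panring",P2,"skirt",D,"bar",B,np.hypot(*(P-D)[:2]),np.hypot(*(P2-B)[:2]))
a=g1(90,90,.058);b=g1(690,120,.058);e=g1(65,520,.058);f=g1(690,548,.058)
print("housing",a,b,e,f,np.degrees(np.arctan2(*(a-b)[[0,1]])),np.degrees(np.arctan2(*(e-f)[[0,1]])), (a+b+e+f)/4)
q=g1(553,262,.095);r=g1(592,305,.095);print("ptr yaw",np.arctan2(*(q-B)[[1,0]]),np.arctan2(*(q-r)[[1,0]]))
for X in (F,C,P,P2,B):print(proj("scene",X))
E
```

```text
fine [ 0.4226 -0.2138  0.032 ] coarse [ 0.3948 -0.3823  0.032 ]
platform [ 0.5909 -0.2198  0.078 ] panring [ 0.5883 -0.2205  0.104 ] skirt [ 0.5817 -0.3433  0.07  ] bar [ 0.5774 -0.3438  0.095 ] 0.12387502636311223 0.1237288026731022
housing [ 0.6649 -0.1744  0.058 ] [ 0.6581 -0.379   0.058 ] [ 0.5176 -0.169   0.058 ] [ 0.5107 -0.3783  0.058 ] 1.9009580748963713 1.8880707515464512 [ 0.5878 -0.2752  0.058 ]
ptr yaw 0.6167560401544404 0.7358856382972372
[220.4711 227.4151]
[277.3835 266.4294]
[266.6741 176.2403]
[266.4632 167.5464]
[309.6805 190.9404]
```

The top view gives the fine sieve at (228, 220) px, which is (0.423, -0.214) m. The coarse sieve is at (298, 232), or (0.395, -0.382). The pan is at (231, 146), or (0.589, -0.220), and the dial is at (285, 151), or (0.577, -0.343). The pan-to-dial distance comes out at 124 mm against the 123 mm given, so the measurements agree. I'll swing the arm over now.

```bash
python3 -m crank '[[1,1,-1,0,-0.14],[1,1,-1,0,-0.14],[1,1,-1,0,-0.14],[1,1,-1,0,-0.14],[1,1,-1,0,-0.14]]' 30; python3 -m crank '[[1,0.9,-1,0,-0.14],[1,0.9,-1,0,-0.14],[1,0.9,-1,0,-0.14],[1,0.9,-1,0,-0.14],[1,0.9,-1,0,-0.14]]'; python3 -m crank '[[1,-0.2,-1,0,-0.14],[1,-0.2,-1,0,-0.14],[1,-0.2,-1,0,-0.14],[1,-0.2,-1,0,-0.14],[1,-0.2,-1,0,-0.14]]'; python3 -c "
from bench import *
print(get_state()['joint_positions'])"
```

```text
time: 0.72
position: [0.3543, 0.4286, 0.2224]
tool_rot: [1.674, 2.657, -0.001]
ft_force: [0.2, 0.5, -0.5]
grip_width: 1.0
grip_force: 0.0
time: 1.35
position: [0.5339, 0.2268, 0.2224]
tool_rot: [2.647, 1.688, -0.001]
ft_force: [-0.8, 0.7, 0.0]
grip_width: 1.0
grip_force: 0.0
time: 1.98
position: [0.4907, 0.0299, 0.2225]
tool_rot: [-3.115, -0.406, 0.0]
ft_force: [-0.1, 0.1, 0.2]
grip_width: 1.003
grip_force: 0.0
[-0.71066108 -0.03971534  0.58660871  1.85101019  0.02204838  1.32389741
 -1.44146741]
```

```bash
python3 -m crank '[[1,-0.34,-1,0,-0.041],[1,-0.34,-1,0,-0.041],[1,-0.34,-1,0,-0.041],[1,-0.34,-1,0,-0.041],[1,-0.34,-1,0,-0.041]]'; python3 -m crank '[[1,0,-0.219,-0.2,0],[1,0,-0.219,-0.6,0],[1,0,-0.219,-0.6,0],[1,0,-0.219,-0.6,0],[1,0,-0.219,-0.6,0]]'; python3 - <<'E'
from bench import *
import cv2
s=get_state();print(s["joint_positions"],s["position"])
im=get_image("top")[:,:,::-1];im2=get_image("scene")[:,:,::-1]
a=cv2.resize(im[150:270,180:330],None,fx=3,fy=3,interpolation=2);b=cv2.resize(im2[180:300,170:290],None,fx=3,fy=3,interpolation=2)
cv2.imwrite("pics/d.png",cv2.hconcat([a[:,:],b[:,:345]]))
E
```

```text
time: 2.6
position: [0.4224, -0.1695, 0.2225]
tool_rot: [-3.141, -0.009, -0.0]
ft_force: [-0.9, -0.0, -0.4]
grip_width: 1.0
grip_force: 0.0
time: 3.22
position: [0.4245, -0.2109, 0.1034]
tool_rot: [3.141, 0.019, 0.002]
ft_force: [0.5, -0.0, 0.1]
grip_width: 1.001
grip_force: 0.0
[-0.50206453  0.03646958  0.93476838  2.04758283 -0.03353836  1.07127279
 -1.11030933] [ 0.42449233 -0.21094832  0.10341915]
```

View pics/d.png

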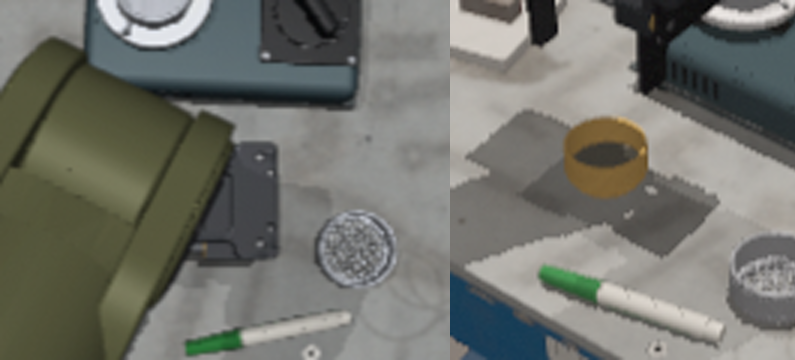

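```bash
python3 -m crank '[[1,0.005,0,-0.2,0],[1,0.005,0,-0.38,0],[1,0.005,0,-0.478,0],[1,0.005,0,-0.478,0],[1,0.005,0,-0.478,0]]'; python3 -m crank '[[0.6,0,0,0,0],[0.6,0,0,0,0],[0.6,0,0,0,0],[0.6,0,0,0,0],[0.6,0,0,0,0]]' 25;python3 -m crank '[[0.6,0,0,0,0],[0.6,0,0,0,0]]'
```

```text
time: 3.95
position: [0.4255, -0.2119, 0.0083]
tool_rot: [3.141, 0.016, 0.004]
ft_force: [-0.9, 0.3, 0.3]
grip_width: 1.002
grip_force: 0.0
time: 4.58
position: [0.4246, -0.2119, 0.0074]
tool_rot: [3.141, 0.016, 0.001]
ft_force: [0.1, -1.1, 3.7]
grip_width: 0.696
grip_force: 25.0
time: 4.82
position: [0.4247, -0.2119, 0.0074]
tool_rot: [3.141, 0.016, 0.001]
ft_force: [-1.0, 0.1, 6.5]
grip_width: 0.697
grip_force: 25.0
```

```bash
python3 -m crank '[[0.6,0,0,0.1,0],[0.6,0,0,0.3,0],[0.6,0,0,0.55,0],[0.6,0,0,0.75,0],[0.6,0,0,0.75,0]]' 25; python3 -m crank '[[0.6,0.2,-0.04,0,0],[0.6,0.45,-0.04,0,0],[0.6,0.7,-0.04,0,0],[0.6,0.825,-0.04,0,0],[0.6,0.825,-0.04,0,0]]';python3 -m crank '[[0.6,0,0,-0.15,0],[0.6,0,0,-0.15,0],[0.6,0,0,-0.15,0]]'
cat > look.py <<'E'
import sys,cv2
from bench import *
n,x,y,w,h,s=sys.argv[1],*map(int,sys.argv[2:7])
im=get_image(n)[:,:,::-1]
cv2.imwrite("pics/%s"%sys.argv[7],cv2.resize(im[y:y+h,x:x+w],None,fx=s,fy=s,interpolation=2));print(get_state()["position"],get_state()["grip_force"])
E
python3 look.py scene 215 120 100 75 8 e.png
```

```text
time: 5.45
position: [0.4261, -0.2118, 0.1593]
tool_rot: [-3.141, -0.017, -0.009]
ft_force: [0.2, -0.7, -0.6]
grip_width: 0.695
grip_force: 25.0
time: 6.08
position: [0.5894, -0.2189, 0.1541]
tool_rot: [3.14, 0.018, -0.007]
ft_force: [0.1, -0.2, -1.1]
grip_width: 0.697
grip_force: 25.0
time: 6.45
position: [0.5885, -0.2199, 0.1274]
tool_rot: [-3.141, -0.015, 0.0]
ft_force: [-0.3, -0.3, -0.3]
grip_width: 0.697
grip_force: 25.0
[ 0.5890954  -0.2199632   0.12795755] 24.999811689267517
```

View pics/e.png

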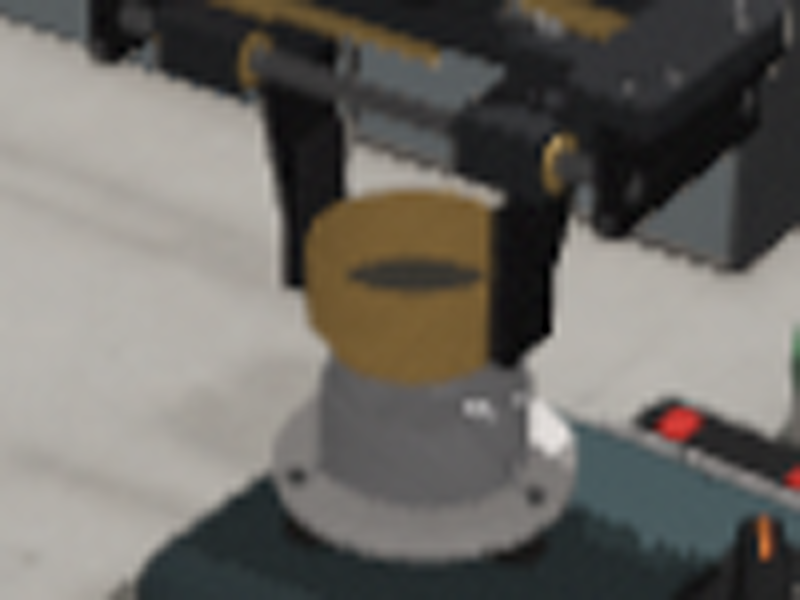

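```bash
cat > fit.py <<'E'
from h import *
from scipy.optimize import least_squares
th=np.linspace(0,2*np.pi,721)
def circ(x,y,z,r=.031): return np.array([proj("scene",np.array([x+r*np.cos(t),y+r*np.sin(t),z])) for t in th])
def ext(x,y,z0,z1):  # left,right of cylinder, lowest v of the bottom circle
    a,b=circ(x,y,z0),circ(x,y,z1)
    u=np.r_[a[:,0],b[:,0]]
    return u.min(),u.max(),a[:,1].max(),b[:,1].min()
E
python3 - <<'E'
from fit import *
U=lambda p:215+p/8-.44
V=lambda p:120+p/8-.44
pan=least_squares(lambda q:[ext(*q,.078,.104)[0]-U(320),ext(*q,.078,.104)[1]-U(530),ext(*q,.078,.104)[2]-V(505)],[.589,-.22],diff_step=1e-3).x
zb=.1280-.0074
s=least_squares(lambda q:[ext(*q,zb+.008,zb+.032)[0]-U(305),ext(*q,zb+.008,zb+.032)[2]-V(383),ext(*q,zb+.008,zb+.032)[3]-V(188)],[.589,-.22],diff_step=1e-3).x
print(pan,s,pan-s)
for q,z in((pan,(.078,.104)),(s,(zb+.008,zb+.032))):
    e=ext(*q,*z);print([(e[0]-214.56)*8,(e[1]-214.56)*8,(e[2]-119.56)*8,(e[3]-119.56)*8])
E
```

```text
Traceback (most recent call last):
  File "fit.py", line 6, in ext
    a,b=circ(x,y,z0),circ(x,y,z1)
        ~~~~^^^^^^^^
  File "fit.py", line 4, in circ
    def circ(x,y,z,r=.031): return np.array([proj("scene",np.array([x+r*np.cos(t),y+r*np.sin(t),z])) for t in th])
                                             ~~~~^^^^^^^^^^^^^^^^^^^^^^^^^^^^^^^^^^^^^^^^^^^^^^^^^^^
  File "h.py", line 8, in proj
    c=get_calibration(n);p=np.array(c["R"])@X+c["t"];f=192/np.tan(np.radians(c["fovy"]/2))
ValueError: time passes only in moves, steps and waits
```

```bash
sed -i 's/^from bench import get_calibration/from bench import get_calibration as _g\nfrom functools import cache\nget_calibration=cache(_g)/' h.py
python3 - <<'E'
from fit import *
U=lambda p:215+p/8-.44
V=lambda p:120+p/8-.44
L=lambda f:least_squares(f,[.589,-.22],diff_step=1e-3).x
def F(z0,z1,l,r,b,t):
    def f(q):
        e=ext(*q,z0,z1);return [a-c for a,c in zip(e,(l,r,b,t)) if c]
    q=L(f);e=ext(*q,z0,z1);print(q,[(e[0]-214.56)*8,(e[1]-214.56)*8,(e[2]-119.56)*8,(e[3]-119.56)*8]);return q
pan=F(.078,.104,U(320),U(530),V(505),None)
zb=.1280-.0074
s=F(zb+.008,zb+.032,U(305),None,V(383),V(188));print(pan-s)
E
```

```text
[ 0.59557149 -0.21894028] [np.float64(318.6886993923008), np.float64(531.3095026963169), np.float64(504.8991003355436), np.float64(315.07043074537)]
[ 0.58401485 -0.22258235] [np.float64(305.00118226880863), np.float64(524.972240278345), np.float64(378.9863638335196), np.float64(192.46457981102412)]
[0.01155664 0.00364207]
```

```bash
python3 - <<'E'
import cv2
im=cv2.imread("pics/scene0.png")
cv2.imwrite("pics/f.png",cv2.resize(im[155:250,200:300],None,fx=6,fy=6,interpolation=cv2.INTER_CUBIC))
E
```

```text
(no output)
```

View pics/f.png

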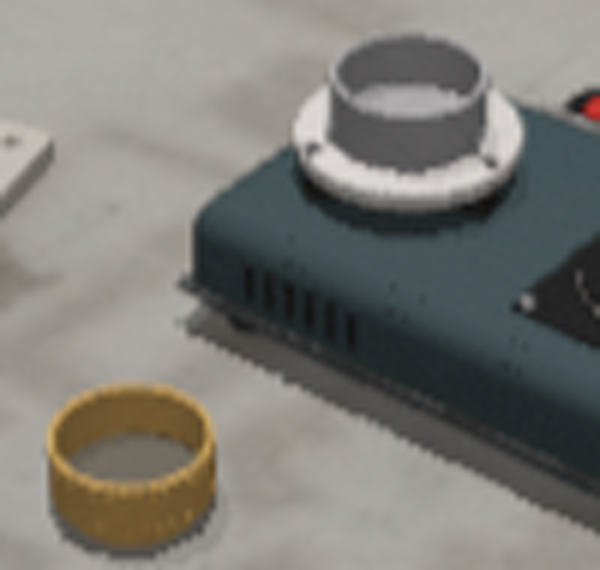

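```bash
python3 - <<'E'
from fit import *
def F(z0,z1,l,r,b,t,x0,y0,s):
    def f(q):
        e=ext(*q,z0,z1);return [a-c for a,c in zip(e,(l,r,b,t)) if c]
    q=least_squares(f,[.5,-.22],diff_step=1e-3).x;e=ext(*q,z0,z1);print(q,[round(v) for v in((e[0]-x0+.44)*s,(e[1]-x0+.44)*s,(e[2]-y0+.44)*s,(e[3]-y0+.44)*s)]);return q
U=lambda p:200+p/6-.44
V=lambda p:155+p/6-.44
for b in (None,V(172)): P=F(.078,.104,U(328),U(489),b,V(34),200,155,6)
for b in (None,V(547)): S=F(.008,.032,U(47),U(216),b,V(381),200,155,6)
zb=.128-.0074
F(zb+.008,zb+.032,215+305/8-.44,None,None,120+188/8-.44,215,120,8)
print("pan-sieve0",P-S)
E
```

```text
[ 0.59074088 -0.22215543] [328, 489, 177, 34]
[ 0.59234302 -0.22104995] [329, 488, 174, 31]
[ 0.42518765 -0.21418213] [46, 217, 540, 381]
[ 0.42348653 -0.21556019] [46, 217, 544, 385]
[ 0.58609002 -0.22107293] [305, 525, 374, 188]
pan-sieve0 [ 0.16885649 -0.00548976]
```

Both cameras agree that the pan is 167 mm in x and about -6.5 mm in y from where the sieve started. The held sieve is therefore about 4 mm short in x, so I'll correct that and lower it gently.

```bash
python3 -m crank '[[0.6,0.02,0.002,0,0],[0.6,0.02,0.002,0,0],[0.6,0.02,0.002,-0.04,0],[0.6,0.02,0.002,-0.06,0],[0.6,0.02,0.002,-0.06,0]]'; python3 -m crank '[[0.6,0,0,-0.015,0],[0.6,0,0,-0.025,0],[0.6,0,0,-0.025,0]]'
```

```text
time: 7.12
position: [0.5928, -0.2191, 0.1142]
tool_rot: [-3.141, -0.016, 0.002]
ft_force: [-1.0, -0.1, -0.3]
grip_width: 0.696
grip_force: 25.0
time: 7.5
position: [0.5931, -0.2192, 0.1098]
tool_rot: [-3.142, -0.016, 0.001]
ft_force: [-0.4, 0.3, -1.7]
grip_width: 0.698
grip_force: 25.0
```

```bash
python3 -m crank '[[0.6,0,0,-0.01,0],[0.6,0,0,-0.02,0],[0.6,0,0,-0.02,0]]'; python3 -m crank '[[0.6,0,0,-0.01,0],[0.6,0,0,-0.015,0],[0.6,0,0,-0.015,0]]'
```

```text
time: 7.88
position: [0.5932, -0.2194, 0.1058]
tool_rot: [3.141, 0.016, -0.0]
ft_force: [0.4, -1.5, -1.2]
grip_width: 0.699
grip_force: 25.0
time: 8.25
position: [0.5935, -0.2195, 0.1042]
tool_rot: [-3.141, -0.016, -0.001]
ft_force: [-2.0, 1.5, 6.2]
grip_width: 0.697
grip_force: 29.3
```

```bash
python3 -m crank '[[0.6,0,0,-0.006,0],[0.6,0,0,-0.006,0],[0.6,0,0,-0.006,0]]'; python3 -m crank '[[0.6,0,0,-0.006,0],[0.6,0,0,-0.006,0],[0.6,0,0,-0.006,0]]'
```

```text
time: 8.62
position: [0.5936, -0.2195, 0.104]
tool_rot: [-3.141, -0.016, -0.002]
ft_force: [-3.6, 1.5, 11.9]
grip_width: 0.696
grip_force: 32.4
time: 9.0
position: [0.5937, -0.2196, 0.1037]
tool_rot: [-3.141, -0.016, -0.002]
ft_force: [-6.0, 3.3, 16.7]
grip_width: 0.696
grip_force: 35.4
```

```bash
python3 -m crank '[[0.75,0,0,0.012,0],[1,0,0,0.012,0],[1,0,0,0.012,0],[1,0,0,0.012,0],[1,0,0,0.012,0]]'; python3 -m crank '[[1,0,0,0.1,0],[1,0,0,0.3,0],[1,0,0,0.5,0],[1,0,0,0.5,0],[1,0,0,0.5,0]]'; python3 -m crank '[[1,-0.97,-0.8,0,0],[1,-0.97,-0.8,0,0],[1,-0.97,-0.8,0,0],[1,-0.97,-0.8,0,0],[1,-0.97,-0.8,0,0]]'; python3 -m crank '[[1,0,0,-0.3,0],[1,0,0,-0.5,0],[1,0,0,-0.5,0]]'
python3 - <<'E'
from bench import *
import cv2
a=get_image("top")[:,:,::-1];b=get_image("scene")[:,:,::-1]
cv2.imwrite("pics/top1.png",a);cv2.imwrite("pics/scene1.png",b)
r=lambda m,x,y,w,h:cv2.resize(m[y:y+h,x:x+w],(400,600*400//600),interpolation=2)
A=cv2.resize(b[150:290,225:345],(480,560),interpolation=2);B=cv2.resize(a[115:185,200:245],(320,498),interpolation=2)
B=cv2.copyMakeBorder(B,0,62,0,0,cv2.BORDER_CONSTANT);cv2.imwrite("pics/g.png",cv2.hconcat([A,B]))
print(get_state()["position"])
E
```

```text
time: 9.62
position: [0.5931, -0.2193, 0.1027]
tool_rot: [3.141, 0.016, -0.001]
ft_force: [0.3, 0.1, -0.3]
grip_width: 0.988
grip_force: 0.0
time: 10.25
position: [0.5933, -0.2192, 0.2035]
tool_rot: [-3.141, -0.016, -0.001]
ft_force: [-0.2, 0.5, 0.0]
grip_width: 0.999
grip_force: 0.0
time: 10.88
position: [0.3934, -0.383, 0.2026]
tool_rot: [-3.141, 0.0, 0.002]
ft_force: [0.5, 0.2, 0.2]
grip_width: 1.0
grip_force: 0.0
time: 11.25
position: [0.3974, -0.3766, 0.0997]
tool_rot: [-3.138, -0.017, 0.011]
ft_force: [-0.4, -0.9, 0.0]
grip_width: 1.001
grip_force: 0.0
[ 0.39961719 -0.379351    0.10357586]
```

View pics/g.png

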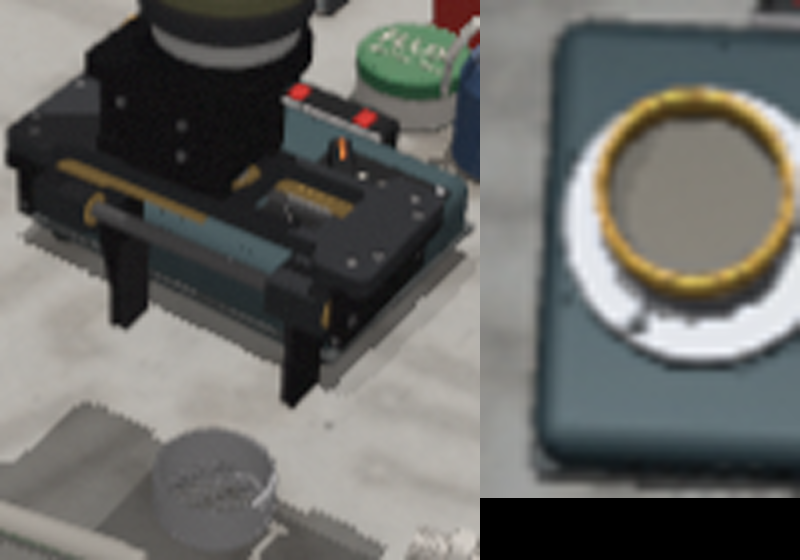

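```bash
python3 - <<'E'
from fit import *
print(pix("top",229.8,140.8,.128))
f=lambda q:[a-b for a,b in zip([ext(*q,.008,.032)[i] for i in(0,1,3)],(262.1,293.9,256.6))]
r=least_squares(f,[.4,-.38],diff_step=1e-3);print(r.x,r.fun)
E
```

```text
[ 0.59206234 -0.21885998  0.128     ]
[ 0.39333583 -0.38481176] [ 0.24106512 -0.23694803  0.01832249]
```

```bash
python3 -m crank '[[1,-0.018,-0.013,0,0],[1,-0.018,-0.013,-0.2,0],[1,-0.018,-0.013,-0.38,0],[1,-0.018,-0.013,-0.475,0],[1,-0.018,-0.013,-0.475,0]]'; python3 -m crank '[[1,0,0,0,0],[1,0,0,0,0]]'; python3 -m crank '[[0.6,0,0,0,0],[0.6,0,0,0,0],[0.6,0,0,0,0],[0.6,0,0,0,0],[0.6,0,0,0,0]]' 25;python3 -m crank '[[0.6,0,0,0,0],[0.6,0,0,0,0]]'
```

```text
time: 11.98
position: [0.3954, -0.3819, 0.008]
tool_rot: [-3.141, -0.016, 0.001]
ft_force: [0.0, 0.5, 1.2]
grip_width: 1.001
grip_force: 0.0
time: 12.22
position: [0.3966, -0.3826, 0.0094]
tool_rot: [3.14, 0.016, 0.003]
ft_force: [-0.1, 0.4, 0.1]
grip_width: 0.999
grip_force: 0.0
time: 12.85
position: [0.3957, -0.3821, 0.0081]
tool_rot: [3.141, 0.016, 0.0]
ft_force: [-0.4, -1.4, 0.5]
grip_width: 0.702
grip_force: 25.0
time: 13.1
position: [0.3958, -0.3821, 0.0081]
tool_rot: [3.141, 0.016, 0.0]
ft_force: [0.2, -1.6, 0.7]
grip_width: 0.699
grip_force: 25.0
```

```bash
python3 -m crank '[[0.6,0,0,0.1,0],[0.6,0,0,0.3,0],[0.6,0,0,0.6,0],[0.6,0,0,0.9,0],[0.6,0,0,0.9,0]]' 25; python3 -m crank '[[0.6,0.2,0.17,0,0],[0.6,0.45,0.37,0,0],[0.6,0.7,0.57,0,0],[0.6,0.9,0.73,0,0],[0.6,0.985,0.8125,0,0]]';python3 -m crank '[[0.6,0,0,-0.1,0],[0.6,0,0,-0.2,0],[0.6,0,0,-0.2,0],[0.6,0,0,-0.2,0]]'
python3 look.py scene 215 105 100 75 8 i.png
```

```text
time: 13.72
position: [0.3973, -0.3842, 0.1932]
tool_rot: [3.138, 0.015, 0.013]
ft_force: [0.8, -0.0, -1.0]
grip_width: 0.698
grip_force: 25.0
time: 14.35
position: [0.5945, -0.2151, 0.1865]
tool_rot: [-3.14, -0.024, 0.004]
ft_force: [0.5, -0.2, -1.6]
grip_width: 0.697
grip_force: 25.0
time: 14.85
position: [0.5918, -0.2206, 0.1482]
tool_rot: [3.141, 0.012, 0.0]
ft_force: [0.0, 0.9, -0.4]
grip_width: 0.704
grip_force: 25.0
[ 0.59229272 -0.22045182  0.14862175] 24.99978207539243
```

View pics/i.png

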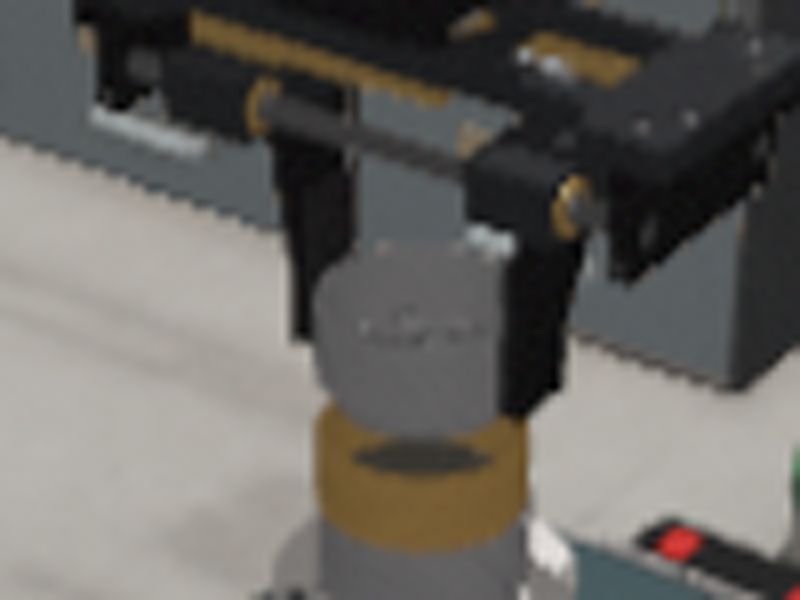

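The coarse sieve's left edge is at 312 px with its centre at about 421. The fine sieve spans 315 to 528, also centred at 421, so they are aligned. I'll lower it now.

```bash
python3 -m crank '[[0.6,0,0,-0.03,0],[0.6,0,0,-0.06,0],[0.6,0,0,-0.075,0],[0.6,0,0,-0.075,0],[0.6,0,0,-0.075,0]]';python3 -m crank '[[0.6,0,0,-0.01,0],[0.6,0,0,-0.02,0],[0.6,0,0,-0.02,0]]'
```

```text
time: 15.52
position: [0.5927, -0.2193, 0.1331]
tool_rot: [3.141, 0.016, -0.0]
ft_force: [0.2, 0.2, -1.1]
grip_width: 0.7
grip_force: 25.0
time: 15.9
position: [0.5926, -0.2193, 0.1288]
tool_rot: [3.141, 0.016, -0.0]
ft_force: [0.3, 0.5, -2.1]
grip_width: 0.701
grip_force: 25.0
```

```bash
python3 -m crank '[[0.6,0,0,-0.005,0],[0.6,0,0,-0.01,0],[0.6,0,0,-0.01,0]]';python3 -m crank '[[0.6,0,0,-0.005,0],[0.6,0,0,-0.005,0],[0.6,0,0,-0.005,0]]'
```

```text
time: 16.27
position: [0.5928, -0.2194, 0.1281]
tool_rot: [-3.141, -0.016, -0.001]
ft_force: [-1.6, 1.6, 5.5]
grip_width: 0.698
grip_force: 25.0
time: 16.65
position: [0.5928, -0.2194, 0.128]
tool_rot: [-3.141, -0.016, -0.001]
ft_force: [-4.2, 2.1, 11.4]
grip_width: 0.7
grip_force: 25.0
```

```bash
python3 -m crank '[[0.75,0,0,0.01,0],[1,0,0,0.01,0],[1,0,0,0.01,0],[1,0,0,0.01,0],[1,0,0,0.01,0]]'; python3 -m crank '[[1,0,0,0.1,0],[1,0,0,0.3,0],[1,0,0,0.5,0],[1,0,0,0.5,0],[1,0,0,0.5,0]]'; python3 -m crank '[[1,-0.07,-0.6125,0,0.0934],[1,-0.07,-0.6125,0,0.0934],[1,-0.07,-0.6125,0,0.0934],[1,-0.07,-0.6125,0,0.0934],[1,-0.07,-0.6125,0,0.0934]]'; python3 -m crank '[[1,0,0,-0.2,0],[1,0,0,-0.4,0],[1,0,0,-0.4,0],[1,0,0,-0.4,0]]'
python3 - <<'E'
from bench import *
import cv2
a=get_image("top")[:,:,::-1];b=get_image("scene")[:,:,::-1]
A=cv2.resize(b[110:220,225:335],(550,550),interpolation=2);B=cv2.resize(a[110:220,205:255],(250,550),interpolation=2)
cv2.imwrite("pics/j.png",cv2.hconcat([A,B]));s=get_state();print(s["position"],s["joint_positions"])
E
```

```text
time: 17.27
position: [0.5926, -0.2193, 0.1278]
tool_rot: [3.141, 0.016, -0.0]
ft_force: [-0.1, 0.2, -0.6]
grip_width: 0.988
grip_force: 0.0
time: 17.9
position: [0.5927, -0.2193, 0.2285]
tool_rot: [-3.141, -0.016, -0.001]
ft_force: [-0.5, 0.4, 0.3]
grip_width: 1.002
grip_force: 0.0
time: 18.52
position: [0.5791, -0.3402, 0.2272]
tool_rot: [-3.001, -0.923, 0.001]
ft_force: [0.1, -0.7, -0.2]
grip_width: 1.0
grip_force: 0.0
time: 19.02
position: [0.5797, -0.3415, 0.1495]
tool_rot: [3.001, 0.924, 0.002]
ft_force: [-0.8, -0.9, 0.4]
grip_width: 0.996
grip_force: 0.0
[ 0.57987612 -0.34226752  0.15027635] [-0.11341676  0.51755669  0.84213212  1.50857679 -0.39487392  1.28913063
 -0.20086605]
```

View pics/j.png

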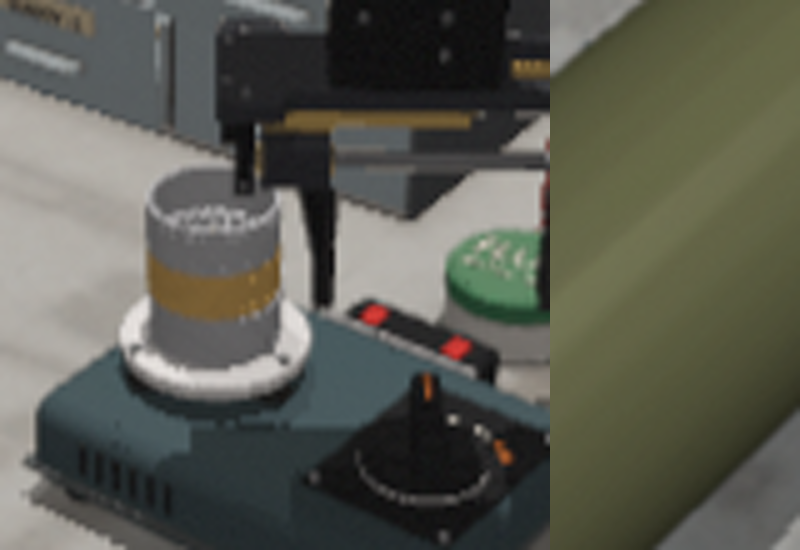

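Both sieves sit level and fully home. The stack spans x 147–280, with the rim top near y 200 in the crop. The gripper body is 190 mm long and could sweep over the 152 mm high stack, so I'll grip the bar with the TCP at about 85 mm.

```bash
python3 -m crank '[[1,0,0,-0.15,0],[1,0,0,-0.25,0],[1,0,0,-0.31,0],[1,0,0,-0.31,0],[1,0,0,-0.31,0]]' 60; python3 -m crank '[[1,0,0,0,0],[1,0,0,0,0]]'
```

```text
time: 19.75
position: [0.5791, -0.3423, 0.0869]
tool_rot: [3.002, 0.924, 0.001]
ft_force: [0.6, -0.1, 0.2]
grip_width: 0.997
grip_force: 0.0
time: 20.0
position: [0.579, -0.342, 0.0866]
tool_rot: [3.002, 0.924, 0.001]
ft_force: [-0.6, 0.5, 0.1]
grip_width: 1.001
grip_force: 0.0
```

```bash
python3 -m crank '[[0,0,0,-0.008,0],[0,0,0,-0.008,0],[0,0,0,-0.008,0],[0,0,0,-0.008,0],[0,0,0,-0.008,0]]' 60; python3 -m crank '[[0,0,0,0,0],[0,0,0,0,0],[0,0,0,0,0],[0,0,0,0,0],[0,0,0,0,0]]'; python3 -c "
from bench import *
print(get_state()['torque'])"
```

```text
time: 20.62
position: [0.5787, -0.3419, 0.0844]
tool_rot: [3.002, 0.924, -0.0]
ft_force: [-0.8, -0.5, -0.5]
grip_width: 0.518
grip_force: 0.0
time: 21.25
position: [0.5798, -0.3436, 0.0846]
tool_rot: [2.998, 0.922, 0.003]
ft_force: [3.6, -4.5, -4.1]
grip_width: 0.142
grip_force: 60.0
[-1.05056982 -0.75597764 -0.02481005]
```

```bash
python3 -m crank '[[0,0.006,-0.009,0,0],[0,0.006,-0.009,0,-0.02],[0,0.006,-0.009,0,-0.04],[0,0.006,-0.009,0,-0.055],[0,0.006,-0.009,0,-0.055]]'; python3 -c "
from bench import *
print(get_state()['torque'])"
```

```text
time: 21.88
position: [0.5798, -0.3436, 0.0845]
tool_rot: [3.116, 0.396, -0.001]
ft_force: [0.1, -0.9, 0.5]
grip_width: 0.139
grip_force: 60.0
[-0.12309061  0.14821802  0.10097772]
```

```bash
python3 -m crank '[[0,0,0,0,-0.02],[0,0,0,0,-0.04],[0,0,0,0,-0.06],[0,0,0,0,-0.075],[0,0,0,0,-0.075]]'; python3 -c "
from bench import *
print(get_state()['torque'])";python3 -m crank '[[0,0,0,0,-0.02],[0,0,0,0,-0.035],[0,0,0,0,-0.05],[0,0,0,0,-0.05],[0,0,0,0,-0.05]]'; python3 -c "
from bench import *
print(get_state()['torque'])"
```

```text
time: 22.5
position: [0.5798, -0.3434, 0.0845]
tool_rot: [-3.123, 0.34, 0.001]
ft_force: [-1.1, -0.6, 1.7]
grip_width: 0.142
grip_force: 60.0
[0.04837882 0.24431847 0.20042059]
time: 23.12
position: [0.5799, -0.3433, 0.0845]
tool_rot: [-3.031, 0.824, 0.0]
ft_force: [-1.0, 2.1, 2.1]
grip_width: 0.142
grip_force: 60.0
[0.284062   0.34462719 0.13721298]
```

```bash
for i in 1; do python3 -m crank '[[0,0,0,0,-0.01],[0,0,0,0,-0.02],[0,0,0,0,-0.02],[0,0,0,0,-0.02]]'; done; python3 -c "
from bench import *
print(get_state()['torque'])";python3 -m crank '[[0,0,0,0,-0.006],[0,0,0,0,-0.006],[0,0,0,0,-0.006]]'; python3 -c "
from bench import *
print(get_state()['torque'])"
```

```text
time: 23.62
position: [0.5799, -0.3432, 0.0845]
tool_rot: [-2.973, 1.014, 0.0]
ft_force: [-0.6, 2.7, 4.4]
grip_width: 0.141
grip_force: 60.1
[0.51561222 0.41766712 0.1653541 ]
time: 24.0
position: [0.58, -0.3432, 0.0845]
tool_rot: [-2.953, 1.072, 0.0]
ft_force: [-0.6, 3.0, 4.6]
grip_width: 0.141
grip_force: 60.2
[0.75044591 0.44597153 0.38972363]
```

```bash
python3 -m crank '[[0,0,0,0,0],[0,0,0,0,0],[0,0,0,0,0],[0,0,0,0,0],[0,0,0,0,0]]'; python3 -c "
from bench import *
print(get_state()['torque'])
print(close_job())"
```

```text
time: 24.62
position: [0.5799, -0.3433, 0.0845]
tool_rot: [-2.953, 1.072, 0.001]
ft_force: [-1.8, 3.6, 4.5]
grip_width: 0.142
grip_force: 60.2
[0.80228385 0.48397808 0.41899476]
the job is handed in; nothing more can be done
None
```

The job is handed in at 24.6 s: the fine sieve then the coarse one are nested on the pan, level and fully home, and the gripper is holding the dial at its third position, against its stop; no score was returned.

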